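# Take the hot slide tray off the hotplate with the lifter and set it on the cooling stand

### The arm

A 6-joint arm with a two-finger parallel gripper is mounted at the origin on a cart in front of the work surface, level with it; the furniture and walls round the work are solid. World frame = base frame: x ahead of the robot, y to its left, z up, the work surface at z = 0. Lengths are in m, angles in degrees, forces in N, time in s.
With the tool pointing down it reaches from about 0.35 to 0.875 m from the base axis. Payload 4.2 kg.
Tool frame: the origin (TCP) lies midway between the tips of the shut fingers; the grasp point (between the pads) lies 19 mm behind it; z points along the fingers, y is the line along which they close (so a half turn about z gives the same grasp; the last joint's range is limited). The gripper opens to 87 mm and grips with 3 to 60 N. Pads are 19 mm wide; open, the fingers measure 117 mm over their backs; the gripper's body (75 mm by 190 mm) begins 51 mm behind the grasp point.
Start: joints at [-59.897, 22.042, 0.453, 0, -68.411, -14.817], TCP at [0.165, -0.603, 0.223] pointing down, gripper open.
Joint ranges: [-179.83, 179.83], [-69.29, 118.12], [-61.27, 80.66], [-181.25, 117.63], [-171.15, -9.14], [-177.46, 177.46]. Speed limits (degrees/s): [159.86, 159.86, 180, 180, 180, 180].

### API

Orientations are given as [roll, pitch, yaw] about the fixed x, y, z axes, in that order (R = Rz(yaw) Ry(pitch) Rx(roll)).
In Python, from workcell import env gives the robot as it stands. The module is installed in compiled form; this text tells all that it offers. Calls block until the motion is done:
- env.goto(position, orientation): joint-space move of the TCP to a pose.
- env.move_straight(position, rotation=None, rate=0.15, force_limit=None): straight line of the TCP; rotation=None keeps the orientation; rate is the mean speed in m/s. With force_limit (N) it stops when the force on the tool has changed by that much, and returns True; else False.
- env.set_joints(angles): joint-space move.
- env.gripper_to(opening, grasp_force=None): opening from 0.0 (shut) to 1.0 (fully open); grasp_force is the grip in N (None keeps the last); returns when the fingers have stopped.
- env.dwell(seconds).
- env.inverse_kinematics(position, orientation): joint angles nearest the present ones, or None.
- env.read_state(): the state.
- env.grab_frame(name): name is "scene" or "top" or "wrist"; returns a dict with "image" (400x640x3 uint8, blue, green, red), "fx", "fy", "cx", "cy" (pixels), "position" and "orientation" of the camera in the world. Camera axes: x right, y up, looking along -z (the intrinsics and any distortion apply to the point x, -y, -z); pixel columns grow to the right and rows downward; lengths in m; the calibration is good to about 2 mm. The wrist camera is an equidistant fisheye: a pixel r from the principal point sees the ray r / f radians off the axis. A picture is of the moment at which its call begins. There is no depth.
A pose or a line that the arm cannot do raises env.Unreachable and nothing moves.
- env.close_job(): hands the job in; it is judged then, once.
Trained networks look in a picture, given as the dict that the camera call returned (one of the last four; its "shot" number tells which), for a name from the list of things; names that differ only in an ending like _2 or _b are one class to them, and where a whole thing is asked for, a point or a joint stands for the part that bears it (a point fixed in the world has none). Each returns a list of dicts, best first, with "score" (0 to 1); they miss things now and then, are a little off and sometimes report something else, mostly with a low value. They report only what shows in the picture. A call takes as long as a camera call. They do not tell look-alikes from the thing itself.
- env.search_frame(picture, thing): "xyz" ([x, y, z] in m, in world coordinates, good to about 4 mm: the middle of the surface that is visible of it).
- env.trace(picture, thing): "mask" (400x640 bool, what is visible of it).
The state is a dict: "clock": time; "joint_positions": joint angles; "qvel": joint speeds; "joint_torque": joint torques, N m; "position": TCP position; "tool_rot": TCP orientation; "force": force on the tool from outside, world axes, zero at the start; "wrist_torque": the same for the moment, N m; "opening": opening from 0.0 (shut) to 1.0 (fully open); "finger_force": force on a finger pad.
Only numpy, scipy, OpenCV 4.12 (cv2) and the standard library are available. Lean on these libraries where they do the work, as an engineer would, in place of code of your own. Each camera call takes 0.05 s, during which the arm holds its last target. There are 200 camera calls.

### The job

The glass slides have finished drying and their tray is too hot to touch. Press the hotplate's side lever all the way down so that the lift pins raise the tray, slide the lifter's blade under it, carry it level to the cooling stand and set it down square in the stand, lying flat on both ledges between the guides. Then draw the lifter out and lay it back down flat on the bench, without touching the tray with the gripper and without disturbing the other things lying about.

Things in the scene. Friction and masses are not known exactly. Their poses are not given: they have to be found in the camera images.
- hotplate: white hotplate with bare aluminium top, 180 deep (x) x 172 wide (y) x 70 mm high, fixed. Origin: centre of its underside; its control panel faces -x (robot). Hot surface at z = 70 mm. Four 10 mm lift pins at x = +-31, y = +-49 mm: 2 mm below the surface with the lever up, 14 mm above it with the lever fully down; the blade passes between the two rows (88 mm free)
- lift_lever (a joint): lever on the hotplate's right (-y) side that works the lift pins: 0 rad = up (arm slopes up towards the robot), 0.60 = fully down at its stop (arm level, pins up). Its axis is the hotplate's y direction through x = 12, z = 47 mm of its frame; it needs about 3 N at the knob and stays where it is left
- lever_knob (a point): centre of the black cylindrical knob at the lever's end: 20 mm diameter, 38 mm long along the hotplate's y, 82 mm from the lever's axis, 119 mm to the right of the hotplate's middle. 93 mm above the bench with the lever up, 47 mm fully down, and 14 mm nearer to the robot then
- slide_tray: flat aluminium tray with four glass slides seated side by side, 92 (x) x 126 (y) x 8 mm, 125 g, underside flat; loose, lying on the hotplate. Origin: centre of its underside, x away from the robot (the slides' white ends are at -x)
- lifter: cranked spatula: steel blade 100 long (x) x 64 wide (y) x 3 mm, narrow neck rising from the blade's rear, straight level black handle; 190 g, loose, blade flat on the bench. Origin: centre of the blade's underside; x points from handle to blade, front edge at x = 50 mm, rear edge at -50 mm
- lifter_grip (a point): grip point of the lifter, in the middle of the handle's section: x = -105, z = 40 mm in the lifter's frame. The handle runs from x = -75 to -175 mm, 16 mm wide (y), 22 mm high (z = 29 to 51 mm)
- cooling_stand: aluminium stand, 110 deep (x) x 156 wide (y) mm, fixed. Origin: centre of its underside. Ledges along x at y = 45..71 and -45..-71 mm, tops at z = 36 mm; the 90 mm lane between them is 23 mm deep and open to -x (robot) for the blade. Side guides at y = +-70 mm rise 8 mm over the ledges, then flare out to 19 mm; stops at x = 52 mm, 7 mm over the ledges
- timer: bystander: white bench timer, 58 x 66 x 18 mm, loose, lying on the bench
- marker: bystander: marker pen, 134 mm long, 14 mm thick, loose, lying on the bench
- forceps: bystander: thin steel forceps, 136 mm long, 8 mm high, loose, lying on the bench
- petri_a: bystander: closed petri dish, 62 mm diameter, 16 mm high, loose, on the bench
- spirit_lamp: bystander: unlit white spirit lamp, 59 mm diameter, 84 mm high, loose, on the bench
Things that resemble listed ones, but are neither listed nor needed, are in the scene too. There is more than one size of the cooling_stand; the job needs the larger.

How it is judged (in metres and radians):
On the way, in this order (a step that is already met when the one before it is completed fails the run):
1. the lever is fully down and the pins hold the tray up off the hot surface (value of joint lift_lever above 0.54 rad and z of slide_tray in the frame of hotplate above 0.08 m), for 0.2 s.
2. the tray rides on the lifter, clear of the hotplate (contact force between lifter and slide_tray above 0.4 N and contact force between slide_tray and hotplate below 0.05 N and z of slide_tray in the frame of hotplate above 0.09 m), for 0.3 s.
At the end, for the whole second after the job is handed in: tray at rest flat (0.04 rad) on both ledges of the stand, underside 33-39 mm above the bench, within 10 mm sideways and 20 mm short to 12 mm beyond the stand's middle, turned under 0.15 rad; lifter at rest, blade flat on the bench (6 mm, 0.06 rad), touching neither tray nor stand (x of slide_tray in the frame of cooling_stand between -0.02 and 0.012 m and y of slide_tray in the frame of cooling_stand between -0.01 and 0.01 m and z of slide_tray in the frame of cooling_stand between 0.033 and 0.039 m and angle between slide_tray's own z axis and vertical below 0.04 rad and angle between the x axis of slide_tray and the x axis of cooling_stand, either way round below 0.15 rad and contact force between slide_tray and cooling_stand above 0.4 N and contact force between lifter and slide_tray below 0.05 N and contact force between lifter and cooling_stand below 0.05 N and height (world z) of lifter between -0.004 and 0.006 m and angle between lifter's own z axis and vertical below 0.06 rad and linear speed of each of slide_tray, lifter below 0.02 m/s).
It fails at once if the hot tray was touched by the gripper or arm (contact force between slide_tray and the fingers above 0.3 N or contact force between slide_tray and the arm above 0.3 N).
It fails at once if the tray was tipped by more than 0.3 rad (angle between slide_tray's own z axis and vertical above 0.3 rad).
It fails at once if the timer, marker, forceps, petri dish or spirit lamp was pushed by more than 20 mm (distance of any of timer, marker, forceps, petri_a, spirit_lamp from where it was at the start of the episode above 0.02 m).
It also fails if it takes over 72 s, if anything falls off the work surface, if the arm or the gripper's body presses on something with over 40 N, if the wrist force passes 120 N, or if a joint passes its speed limit or range.

## Working session

There is one attempt and no reset: what is moved stays moved. The work goes in short steps, each a Python script; the robot and the scene stay as the last script left them, time stands still between calls to the robot, and variables do not carry over. Pictures are saved under pics/ and viewed, at most 10 in all, crops included, and the job is handed in when it is done.

```bash
mkdir -p pics; cat > h.py <<'E'
import numpy as np, cv2
from scipy.spatial.transform import Rotation as R
from workcell import env
def cam(p):
    o=np.array(p["orientation"],float)
    return np.array(p["position"]), (R.from_euler('xyz',o,degrees=True).as_matrix() if o.shape==(3,) else o)
def ray(p,u,v):
    t,M=cam(p); d=np.array([(u-p["cx"])/p["fx"],-(v-p["cy"])/p["fy"],-1.]); return t,M@d
def pt(p,u,v,z):
    t,d=ray(p,u,v); return t+d*(z-t[2])/d[2]
def proj(p,X):
    t,M=cam(p); c=(np.atleast_2d(X)-t)@M; return np.c_[p["cx"]+p["fx"]*c[:,0]/-c[:,2], p["cy"]-p["fy"]*c[:,1]/-c[:,2]]
E
python3 - <<'E'
from h import *
s=env.grab_frame("scene");t=env.grab_frame("top")
import pickle
pickle.dump((s,t),open("p0.pkl","wb"))
cv2.imwrite("pics/scene0.png",s["image"]);cv2.imwrite("pics/top0.png",t["image"])
for p in (s,t): print({k:v for k,v in p.items() if k!="image"})
for n in "hotplate lever_knob slide_tray lifter lifter_grip cooling_stand timer marker forceps petri_a spirit_lamp".split():
    for q,p in (("s",s),("t",t)):
        print(n,q,[(np.round(d["xyz"],3).tolist(),round(d["score"],2)) for d in env.search_frame(p,n)])
E
```

```text
{'fx': 407.1994437996701, 'fy': 407.1994437996701, 'cx': 318.7211315785165, 'cy': 200.71487309799662, 'position': array([-0.09361274,  0.40338451,  0.61902175]), 'orientation': array([  55.65572767,    0.97718742, -123.21948316]), 'shot': 1}
{'fx': 434.96155717420623, 'fy': 434.96155717420623, 'cx': 319.12563109412235, 'cy': 197.81516635673478, 'position': array([ 0.51780953, -0.0555024 ,  1.12220175]), 'orientation': array([  4.00258991,  -0.28676484, -89.49698756]), 'shot': 2}
hotplate s [([0.59, -0.154, 0.059], 0.87)]
hotplate t [([0.65, -0.191, 0.068], 0.85)]
lever_knob s [([0.603, -0.31, 0.088], 0.44), ([0.447, 0.012, 0.003], 0.36)]
lever_knob t [([0.611, -0.309, 0.097], 0.62)]
slide_tray s [([0.632, -0.199, 0.072], 0.82)]
slide_tray t [([0.641, -0.204, 0.079], 0.56)]
lifter s [([0.446, 0.009, 0.007], 0.91), ([0.639, 0.234, 0.008], 0.68)]
lifter t [([0.448, 0.014, 0.002], 0.86)]
lifter_grip s [([0.449, 0.011, 0.006], 0.83), ([0.389, 0.231, -0.001], 0.72), ([0.588, -0.152, 0.06], 0.25), ([0.759, 0.024, 0.04], 0.2)]
lifter_grip t [([0.449, 0.016, 0.003], 0.66)]
cooling_stand s [([0.64, 0.236, 0.008], 0.89), ([0.802, 0.216, 0.009], 0.83)]
cooling_stand t [([0.81, 0.216, 0.01], 0.81), ([0.647, 0.239, 0.012], 0.56)]
timer s [([0.45, -0.334, 0.018], 0.81)]
timer t [([0.46, -0.343, 0.013], 0.94)]
marker s [([0.672, -0.004, 0.011], 0.6), ([0.39, -0.208, 0.013], 0.57)]
marker t [([0.394, -0.213, 0.015], 0.65)]
forceps s [([0.638, 0.233, 0.012], 0.73), ([0.389, 0.226, -0.001], 0.52)]
forceps t []
petri_a s [([0.67, -0.005, 0.014], 0.8)]
petri_a t [([0.674, -0.014, 0.015], 0.85), ([0.641, -0.201, 0.073], 0.39)]
spirit_lamp s [([0.761, 0.022, 0.04], 0.64)]
spirit_lamp t [([0.763, 0.018, 0.042], 0.97)]
```

View pics/scene0.png

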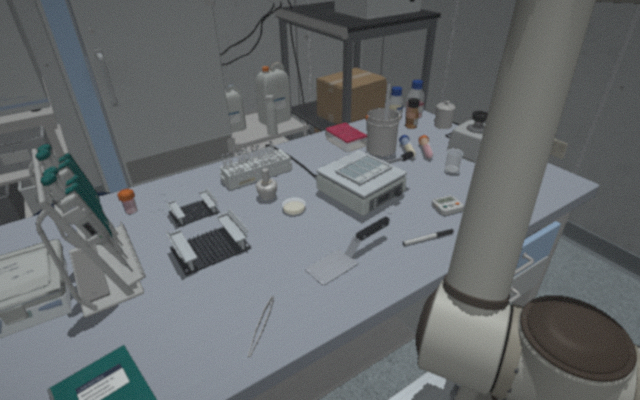

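View pics/top0.png

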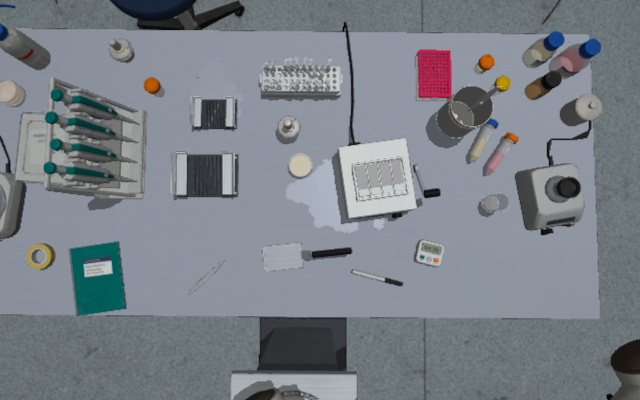

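The scene shows two stands: (210,245) and (193,207) in "scene", which are (205,175) and (215,113) in "top". The one at top (205,175) spans about 67 px, or about 0.16 m, so it is the larger; the other is about 0.115 m. The lifter's blade is at top (282,257) with its handle towards -y at (330,253). I'll enlarge these to confirm and to take corners.

```bash
python3 - <<'E'
from h import *
import pickle
s,t=pickle.load(open("p0.pkl","rb"))
I=t["image"]
def crop(x0,y0,x1,y1,k):
    c=cv2.resize(I[y0:y1,x0:x1],None,fx=k,fy=k,interpolation=cv2.INTER_CUBIC)
    for x in range(x0 - x0%10+10,x1,10):
        cv2.line(c,((x-x0)*k,0),((x-x0)*k,6 if x%50 else 20),(0,0,255),1); 
    for y in range(y0-y0%10+10,y1,10): cv2.line(c,(0,(y-y0)*k),(6 if y%50 else 20,(y-y0)*k),(0,0,255),1)
    return c
cv2.imwrite("pics/hot.png",crop(330,130,445,225,6))
a=crop(255,238,360,278,6);b=crop(165,145,245,205,6)
m=np.zeros((600,640,3),np.uint8);m[:240,:630]=a;m[240:,:480]=b
cv2.imwrite("pics/ls.png",m)
E
```

```text
(no output)
```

View pics/hot.png

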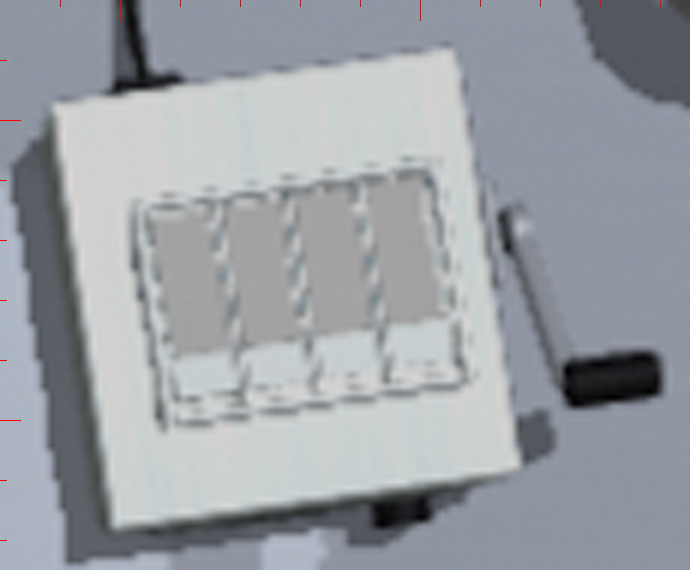

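View pics/ls.png

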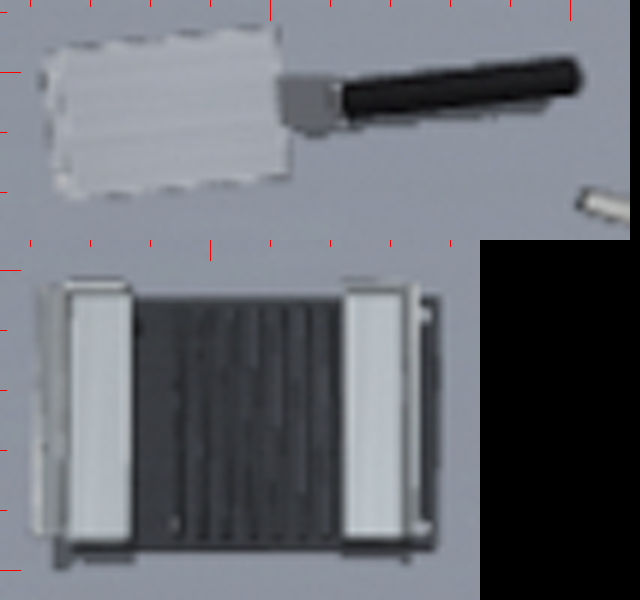

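The crop confirms the tray on the hotplate, the lever up with its knob at about (431,193), and the large stand with its two bright ledges and lane. Computing poses from these corners.

```bash
python3 - <<'E'
from h import *
import pickle
s,t=pickle.load(open("p0.pkl","rb"))
def P(pts,x0,y0,z,oy=0): return np.array([pt(t,x0+(u+.0)/6-.4,y0+(v-oy)/6-.4,z) for u,v in pts])
def rect(n,c): # TL TR BR BL ; x up, y left
    xa=(c[0]+c[1]-c[2]-c[3])/2; ya=(c[0]+c[3]-c[1]-c[2])/2
    print(n,"ctr",c.mean(0).round(4),"xlen",np.linalg.norm(xa).round(4),"ylen",np.linalg.norm(ya).round(4),"yaw",np.degrees([np.arctan2(xa[1],xa[0]),np.arctan2(-ya[0],ya[1])]).round(2))
rect("hot",P([(52,103),(457,48),(520,468),(112,528)],330,130,.07))
rect("tray",P([(135,203),(435,163),(468,380),(165,427)],330,130,.076))
rect("blade",P([(45,53),(278,28),(290,178),(63,197)],255,238,.003))
h=P([(345,100),(578,77)],255,238,.045);print("handle",h.round(4),np.linalg.norm(h[0]-h[1]),np.degrees(np.arctan2(*(h[0]-h[1])[[1,0]])))
rect("stand lane",P([(132,292),(344,292),(344,540),(132,540)],165,145,.036,240))
rect("stand ledges",P([(68,292),(406,292),(406,540),(68,540)],165,145,.036,240))
rect("stand floor",P([(132,298),(344,298),(344,549),(132,549)],165,145,.013,240))
rect("stand base",P([(132,298),(440,298),(435,549),(132,549)],165,145,.005,240))
print("knob",P([(612,378)],330,130,.1))
# scene-view crosscheck: draw
c=P([(52,103),(457,48),(520,468),(112,528)],330,130,.07); print("hot corners in scene",proj(s,c).round(1).tolist())
c=P([(68,292),(406,292),(406,540),(68,540)],165,145,.036,240); print("ledges in scene",proj(s,c).round(1).tolist())
a=s["image"][150:300,150:420].copy()
a=cv2.resize(a,None,fx=2.9,fy=2.9,interpolation=cv2.INTER_CUBIC)
for q in (P([(52,103),(457,48),(520,468),(112,528)],330,130,.07),P([(68,292),(406,292),(406,540),(68,540)],165,145,.036,240),P([(45,53),(278,28),(290,178),(63,197)],255,238,.003),h,P([(135,203),(435,163),(468,380),(165,427)],330,130,.078)):
    cv2.polylines(a,[((proj(s,q)+.5-[150,150])*2.9).round().astype(int)],True,(0,0,255),1)
cv2.imwrite("pics/chk.png",a)
for n in ("wrist",):
    w=env.grab_frame(n);print({k:v for k,v in w.items() if k!="image"})
E
```

```text
hot ctr [ 0.6431 -0.201   0.07  ] xlen 0.174 ylen 0.167 yaw [8.22 8.61]
tray ctr [ 0.6395 -0.2064  0.076 ] xlen 0.0902 ylen 0.1232 yaw [8.05 8.77]
blade ctr [0.4449 0.0311 0.003 ] xlen 0.0625 ylen 0.0983 yaw [6.69 5.92]
handle [[ 0.4539 -0.0442  0.045 ]
 [ 0.4641 -0.1397  0.045 ]] 0.09607340702425574 96.08787253067082
stand lane ctr [0.6515 0.2285 0.036 ] xlen 0.1044 ylen 0.0886 yaw [1.56 0.54]
stand ledges ctr [0.6515 0.2289 0.036 ] xlen 0.1044 ylen 0.1412 yaw [1.56 0.54]
stand floor ctr [0.6511 0.2344 0.013 ] xlen 0.1079 ylen 0.0904 yaw [1.56 0.54]
stand base ctr [0.6522 0.2164 0.005 ] xlen 0.1086 ylen 0.1313 yaw [0.92 0.54]
knob [[ 0.60414477 -0.32541689  0.1       ]]
hot corners in scene [[315.5, 168.7], [358.5, 149.1], [405.6, 170.9], [362.7, 194.8]]
ledges in scene [[169.3, 235.2], [227.2, 214.1], [246.2, 236.2], [185.3, 260.6]]
{'fx': 309.70691628693146, 'fy': 309.70691628693146, 'cx': 318.64794810967504, 'cy': 201.0200160191295, 'position': array([ 0.09941709, -0.62040553,  0.38435348]), 'orientation': array([-1.41428111e+01,  6.74297273e-03,  1.05216927e+02]), 'shot': 3}
```

View pics/chk.png

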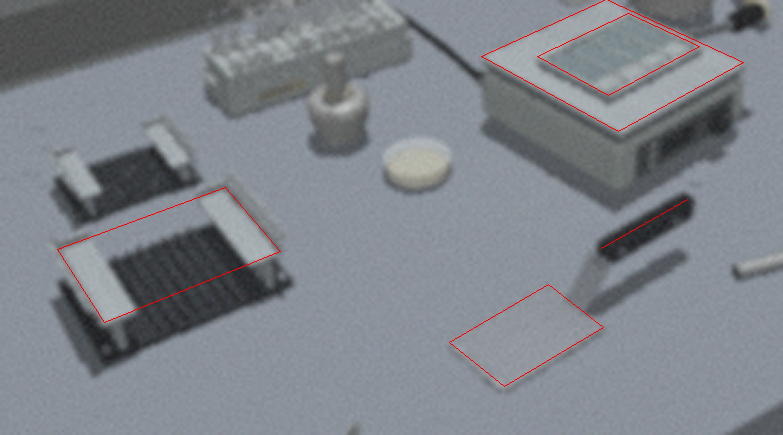

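The overlay agrees with both views to within 1–2 px. The large stand at (0.652, 0.229) fits the given sizes (lane 89 mm, depth 108 mm); the knob measured in the image matches the hotplate geometry to 2 mm. Next: check IK, then press the lever.

```bash
cat >> h.py <<'E'
HOT=np.array([.6431,-.201,0]);HY=8.4
TRAY=np.array([.6395,-.2064]);STAND=np.array([.652,.2288]);SY=1.0
def hw(x,y,z): return HOT+R.from_euler('z',HY,degrees=True).apply([x,y,z])
def liftpose(c,yaw,zb):  # blade-underside centre (x,y), yaw, height -> TCP
    a=np.radians(yaw); return [c[0]-.105*np.cos(a),c[1]-.105*np.sin(a),zb+.040-.019],[180,0,yaw]
def knob(th,p=-15):
    f=.6-th; n=.0098
    return hw(.012-.082*np.cos(f)+n*np.sin(np.radians(p)),-.121,.047+.082*np.sin(f)+n*np.cos(np.radians(p)))
def st(): 
    s=env.read_state(); return np.round(s["clock"],1),np.round(s["position"],4),np.round(s["tool_rot"],1),"F",np.round(s["force"],1),"T",np.round(s["wrist_torque"],2),"op",round(float(s["opening"]),3),np.round(s["finger_force"],1)
E
python3 - <<'E'
from h import *
import pickle
s,t=pickle.load(open("p0.pkl","rb"))
print(st())
print("beaker base",pt(s,383,157,0),pt(t,455,130,0))
ik=lambda p,o:(lambda q:None if q is None else np.round(q,1))(env.inverse_kinematics(p,o))
print("knob",ik(knob(0)+[0,0,.06],[180,-15,HY]),ik(knob(.6),[180,-15,HY]))
for y0 in (0,180):
    print(y0)
    for n,c,yaw,z in (("pick",(.4449,.0311),96.1,0),("hot",TRAY,HY,.08),("hotback",hw(-.165,-.004,0),HY,.078),("stand",STAND,SY,.1),("standback",STAND-[.14,0],SY,.02)):
        p,o=liftpose(c,yaw,z); o[2]+=y0
        print(n,np.round(p,3),ik(p,o))
E
```

```text
(np.float64(1.2), array([ 0.1648, -0.6029,  0.2226]), array([-180. ,    0. , -164.7]), 'F', array([-0.4,  0.7, -1.4]), 'T', array([ 0.  ,  0.04, -0.01]), 'op', 0.998, np.float64(0.0))
beaker base [ 0.76002774 -0.38733692  0.        ] [ 0.77766519 -0.41471369  0.        ]
knob [-18.4  25.2  -1.8  -8.8 -49.9 121.7] [-19.1  30.9  -8.8 -11.3 -37.6 125.7]
0
pick [ 0.456 -0.073  0.021] [ 11.1  21.8 -36.2   0.  -32.  175. ]
hot [ 0.536 -0.222  0.101] [ -6.5  24.2 -15.3   0.  -50.5 104.9]
hotback [ 0.377 -0.244  0.099] [-12.1  13.1 -33.2   0.  -43.6 110.5]
stand [0.547 0.227 0.121] [ 38.2  24.  -12.2   0.  -53.8  52.8]
standback [0.407 0.227 0.041] [ 49.2  20.  -34.6   0.  -35.4  41.8]
180
pick [ 0.456 -0.073  0.021] [ 11.1  21.8 -36.2   0.  -32.   -5. ]
hot [ 0.536 -0.222  0.101] [ -6.5  24.2 -15.3  -0.  -50.5 -75.1]
hotback [ 0.377 -0.244  0.099] [-12.1  13.1 -33.2  -0.  -43.6 -69.5]
stand [0.547 0.227 0.121] [  38.2   24.   -12.2   -0.   -53.8 -127.2]
standback [0.407 0.227 0.041] [  49.2   20.   -34.6   -0.   -35.4 -138.2]
```

```bash
python3 - <<'E'
from h import *
o=[180,15,HY+180]
env.gripper_to(0.0,30)
env.goto(knob(0)+[0,0,.05],o); print(st())
print(env.move_straight(knob(0)+[0,0,.004],None,.1,10))
for th in (.15,.3,.45,.56):
    print(th,env.move_straight(knob(th),None,.08,14),st()[1:5])
print(env.move_straight(knob(.6)+[0,0,-.006],None,.04,12),st())
s=env.grab_frame("scene");cv2.imwrite("pics/lev.png",cv2.resize(s["image"][130:250,280:480],None,fx=4,fy=4,interpolation=cv2.INTER_CUBIC))
for n in ("lever_knob","slide_tray"): print(n,[(np.round(d["xyz"],3),round(d["score"],2)) for d in env.search_frame(s,n)])
E
```

```text
(np.float64(4.6), array([ 0.6027, -0.3301,  0.153 ]), array([-180. ,   15. , -171.7]), 'F', array([-0.1,  0.2,  0.3]), 'T', array([-0.07,  0.48,  0.01]), 'op', 0.003, np.float64(0.0))
False
0.15 False (array([ 0.5967, -0.3307,  0.0926]), array([-180. ,   15. , -171.6]), 'F', array([-1.5, -1.2,  1.3]))
0.3 False (array([ 0.592 , -0.3309,  0.0806]), array([ 180. ,   15. , -171.6]), 'F', array([-0.6,  0.8,  1. ]))
0.45 False (array([ 0.59  , -0.3309,  0.0683]), array([ 180. ,   15. , -171.6]), 'F', array([ 0.3, -0.3, -0.4]))
0.56 False (array([ 0.5896, -0.331 ,  0.0595]), array([ 180. ,   15. , -171.6]), 'F', array([0.3, 0.5, 0.4]))
True (np.float64(6.7), array([ 0.5898, -0.3312,  0.0575]), array([-179.9,   15.1, -171.5]), 'F', array([-2.6,  1.3,  6.2]), 'T', array([0.37, 0.79, 0.1 ]), 'op', 0.004, np.float64(3.0))
lever_knob [(array([ 0.581, -0.32 ,  0.046]), 0.44)]
slide_tray [(array([ 0.636, -0.201,  0.088]), 0.58)]
```

View pics/lev.png

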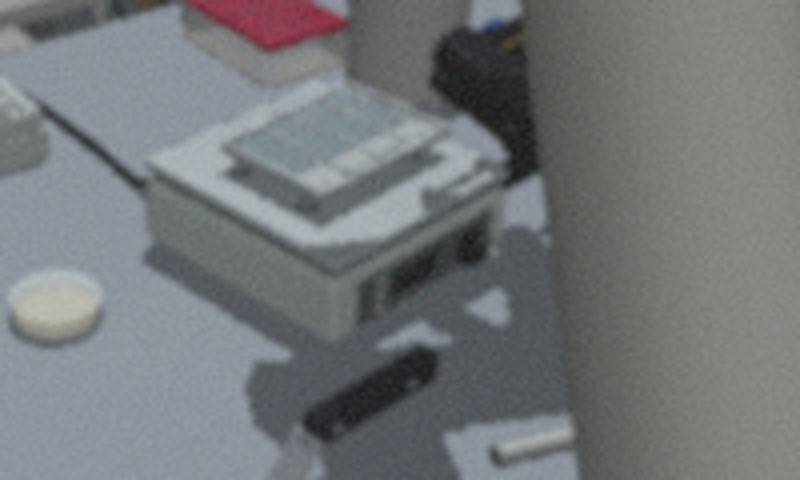

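The tray now stands clear on its pins (shadow gap all round, at about (330,150) in the crop), and the lever met its stop. Now the lifter.

```bash
python3 - <<'E'
from h import *
print("more",env.move_straight(knob(.6)+[0,0,-.008],None,.03,12),st()[1:5])
p=np.array(env.read_state()["position"]); env.move_straight(p+[-.02,0,.14],None,.2)
g,o=liftpose((.4452,.0311),96.1,0);o=[180,0,96.1+180-360]; g=np.array(g)+[.0003,0,0]
env.gripper_to(0.55)
env.goto(g+[0,0,.1],o)
print("down",env.move_straight(g,None,.1,8),st())
env.gripper_to(0.0,60); print(st())
env.dwell(.2)
env.move_straight(g+[0,0,.09],None,.1); env.dwell(.3); print(st())
s=env.grab_frame("scene");t=env.grab_frame("top")
import pickle;pickle.dump((s,t),open("p1.pkl","wb"))
# expected blade outline if held ideally, drawn in both views
p=np.array(env.read_state()["position"]);a=np.radians(96.1);X=np.array([np.cos(a),np.sin(a),0]);Y=np.array([-X[1],X[0],0])
c=p+[0,0,.019-.040]+.105*X
B=np.array([c+X*u*.05+Y*v*.032+[0,0,.003] for u,v in ((1,1),(1,-1),(-1,-1),(-1,1))])
out=[]
for q,(x,y,w,h) in ((s,(240,190,160,110)),(t,(240,200,160,110))):
    i=cv2.resize(q["image"],None,fx=5,fy=5,interpolation=cv2.INTER_CUBIC)
    cv2.polylines(i,[((proj(q,B)+.5)*5).round().astype(int)],True,(0,0,255),1)
    out.append(cv2.resize(i[y*5:(y+h)*5,x*5:(x+w)*5][:,:],(436,300)))
cv2.imwrite("pics/grip.png",np.vstack(out))
E
```

```text
more True (array([ 0.5898, -0.3312,  0.0575]), array([-179.9,   15.1, -171.4]), 'F', array([-3. ,  1.9,  5.9]))
down False (np.float64(11.2), array([ 0.4572, -0.0733,  0.0215]), array([-179.9,    0. ,  -83.9]), 'F', array([-0.6, -1. ,  0.3]), 'T', array([ 0.05,  0.12, -0.01]), 'op', 0.55, np.float64(0.0))
(np.float64(11.9), array([ 0.4566, -0.0733,  0.021 ]), array([180. ,  -0. , -83.9]), 'F', array([-0.2,  0. ,  2.1]), 'T', array([ 0.02,  0.24, -0.01]), 'op', 0.174, np.float64(59.9))
(np.float64(13.4), array([ 0.4565, -0.0733,  0.1106]), array([179.9,  -0. , -83.9]), 'F', array([-0.3, -0.3, -2.1]), 'T', array([-0.15,  0.13, -0.01]), 'op', 0.181, np.float64(59.9))
```

View pics/grip.png

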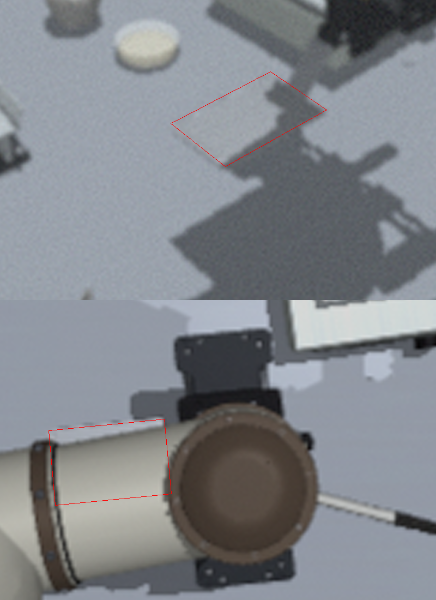

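The projected blade outline sits on the real blade (scene view, (250,120) in the crop), so the grasp is level and aligned. Moving to the hotplate front at a safe height, then inserting.

```bash
python3 - <<'E'
from h import *
o=[180,0,HY-180]
P=lambda x,z: liftpose(hw(x,-.0045,0),HY,z)[0]
env.goto(P(-.17,.13),o)
env.move_straight(P(-.17,.0755),None,.1); env.dwell(.3); print(st())
s=env.grab_frame("scene")
X=np.array([hw(-.17+u*.05,-.0045+v*.032,.0785) for u,v in ((1,1),(1,-1),(-1,-1),(-1,1))])
i=cv2.resize(s["image"],None,fx=5,fy=5,interpolation=cv2.INTER_CUBIC)
cv2.polylines(i,[((proj(s,X)+.5)*5).round().astype(int)],True,(0,0,255),1)
cv2.imwrite("pics/ins.png",i[140*5:250*5,290*5:440*5])
E
```

```text
(np.float64(15.6), array([ 0.372 , -0.2457,  0.097 ]), array([-1.800e+02,  1.000e-01, -1.716e+02]), 'F', array([ 0. , -0.1, -2.5]), 'T', array([-0.01,  0.15,  0.01]), 'op', 0.179, np.float64(59.9))
```

View pics/ins.png

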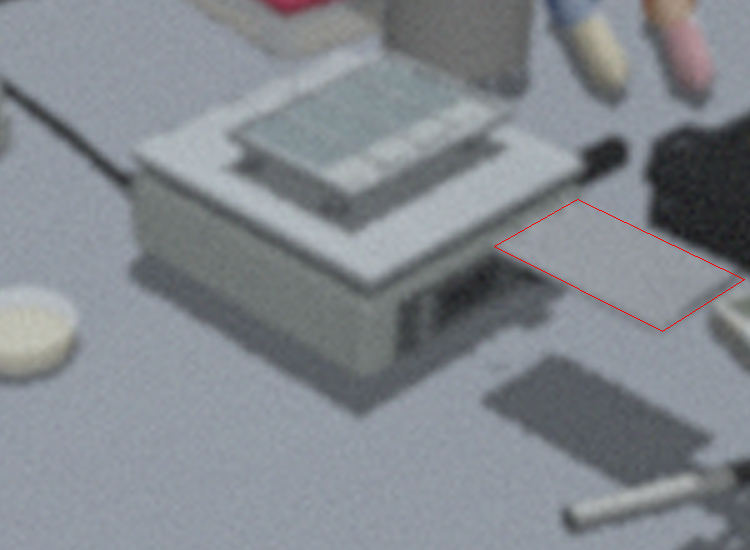

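The blade outline coincides with the blade, which is level and in line with the gap under the tray. Inserting and lifting.

```bash
python3 - <<'E'
from h import *
P=lambda x,z: liftpose(hw(x,-.0045,0),HY,z)[0]
if env.move_straight(P(-.008,.0755),None,.08,7): print("HIT",st()); raise SystemExit
env.dwell(.3);print(st())
env.move_straight(P(-.008,.083),None,.03);print(st()[1:])
env.move_straight(P(-.008,.15),None,.06);env.dwell(.6);print(st())
s=env.grab_frame("scene")
print([(np.round(d["xyz"],3),round(d["score"],2)) for d in env.search_frame(s,"slide_tray")])
X=np.array([hw(-.0044+u*.046,-.0048+v*.063,.161) for u,v in ((1,1),(1,-1),(-1,-1),(-1,1))])
i=cv2.resize(s["image"],None,fx=5,fy=5,interpolation=cv2.INTER_CUBIC)
cv2.polylines(i,[((proj(s,X)+.5)*5).round().astype(int)],True,(0,0,255),1)
cv2.imwrite("pics/up.png",i[100*5:210*5,290*5:440*5])
E
```

```text
(np.float64(18.1), array([ 0.5319, -0.222 ,  0.0966]), array([-180. ,    0. , -171.6]), 'F', array([ 0. , -0. , -2.1]), 'T', array([-0.05,  0.1 ,  0.02]), 'op', 0.177, np.float64(59.9))
(array([ 0.5318, -0.2219,  0.104 ]), array([ 180. ,   -0. , -171.6]), 'F', array([ 0.1, -0. , -2.9]), 'T', array([-0.03,  0.23,  0.01]), 'op', 0.182, np.float64(59.9))
(np.float64(20.4), array([ 0.532, -0.222,  0.171]), array([-180. ,    0. , -171.6]), 'F', array([ 0.1, -0.8, -2.6]), 'T', array([-0.03,  0.25,  0.01]), 'op', 0.179, np.float64(59.9))
[(array([ 0.64 , -0.191,  0.153]), 0.66)]
```

View pics/up.png

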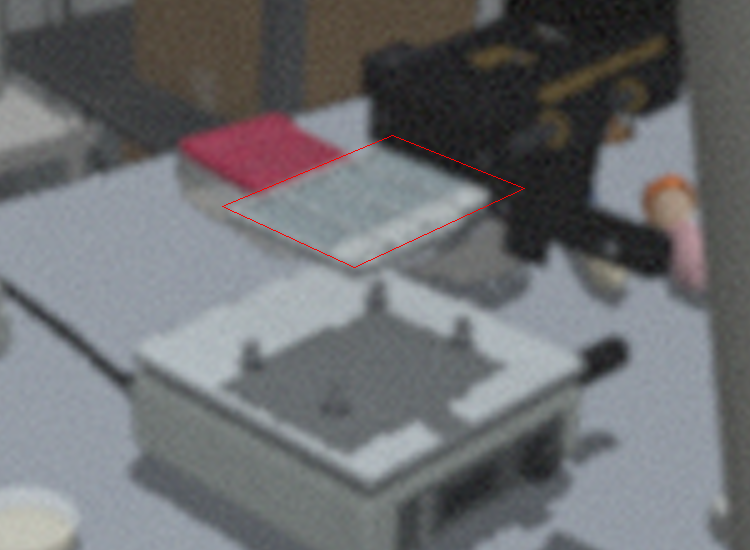

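The tray rides the blade; its near and left corners ((355,267) and (222,207) in the crop) fall on the predicted outline, and the four bare pins stand below. Carrying it to the stand and lowering it.

```bash
python3 - <<'E'
from h import *
c0=hw(-.008,-.0045,0)[:2]
o=[180,0,SY-180]
a=np.radians(SY);T=lambda x,z:liftpose(STAND+np.array([np.cos(a),np.sin(a)])*x,SY,z)[0]
env.move_straight(T(-.007,.15),o,.12); env.dwell(.4); print(st())
env.move_straight(T(-.007,.06),None,.07); env.dwell(.4); print(st())
t=env.grab_frame("top");s=env.grab_frame("scene")
for q in (t,s): print([(np.round(d["xyz"],3),round(d["score"],2)) for d in env.search_frame(q,"slide_tray")])
out=[]
for q,ctr in ((s,(205,225)),(t,(205,165))):
    i=cv2.resize(q["image"],None,fx=5,fy=5,interpolation=cv2.INTER_CUBIC)
    Rz=R.from_euler('z',SY,degrees=True)
    B=lambda hx,hy,x,z:[np.r_[STAND,z]+Rz.apply([x+u*hx,v*hy,0]) for u,v in ((1,1),(1,-1),(-1,-1),(-1,1))]
    for b,col in ((B(.046,.063,-.003,.071),(0,0,255)),(B(.055,.070,0,.044),(0,255,0))):
        cv2.polylines(i,[((proj(q,b)+.5)*5).round().astype(int)],True,col,1)
    x,y=ctr; out.append(i[(y-55)*5:(y+55)*5,(x-40)*5:(x+40)*5])
cv2.imwrite("pics/place.png",np.hstack(out))
E
```

```text
(np.float64(24.7), array([0.54  , 0.2268, 0.171 ]), array([-180.,   -0., -179.]), 'F', array([ 1.2,  0.1, -3.4]), 'T', array([-0.05,  0.31,  0.03]), 'op', 0.181, np.float64(59.9))
(np.float64(26.6), array([0.54  , 0.2269, 0.0811]), array([ 180.,    0., -179.]), 'F', array([ 0.5,  0.4, -3.5]), 'T', array([-0.  ,  0.36, -0.04]), 'op', 0.18, np.float64(59.9))
[(array([0.648, 0.231, 0.07 ]), 0.61)]
[(array([0.618, 0.259, 0.067]), 0.68), (array([0.506, 0.23 , 0.113]), 0.62)]
```

View pics/place.png

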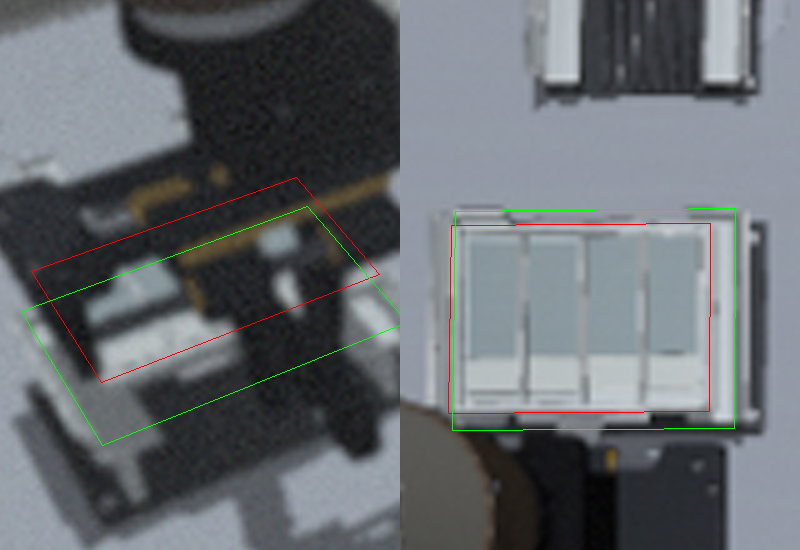

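In the top view (right half) the tray lies on the predicted outline, square to the stand and about 2 mm right of it, centred between the guides (green, 453–735 px). Lowering with a 1.5 mm correction, then checking numerically.

```bash
python3 - <<'E'
from h import *
a=np.radians(SY);D=np.array([0,.0015,0])
T=lambda x,z:np.array(liftpose(STAND+np.array([np.cos(a),np.sin(a)])*x,SY,z)[0])+D
print(env.move_straight(T(-.007,.040),None,.05,6),st()[1:])
print(env.move_straight(T(-.007,.023),None,.03,6)); env.dwell(.5); print(st())
t=env.grab_frame("top")
print([(np.round(d["xyz"],3),round(d["score"],2)) for d in env.search_frame(t,"slide_tray")])
m=[d["mask"] for d in env.trace(t,"slide_tray")][:1]
if m:
    c=max(cv2.findContours(m[0].astype(np.uint8),0,2)[0],key=cv2.contourArea); q=cv2.boxPoints(cv2.minAreaRect(c))
    w=np.array([pt(t,u,v,.042) for u,v in q]); print("rect ctr",w.mean(0).round(4),"sides",np.linalg.norm(np.diff(w,axis=0),axis=1).round(3),"dir",np.degrees(np.arctan2(*(w[1]-w[0])[[1,0]])).round(1))
E
```

```text
False (array([0.54  , 0.2283, 0.0606]), array([-180.,   -0., -179.]), 'F', array([ 0.6,  0.5, -3. ]), 'T', array([ 0.  ,  0.29, -0.  ]), 'op', 0.177, np.float64(59.9))
False
(np.float64(28.5), array([0.54  , 0.2284, 0.044 ]), array([ 180.,    0., -179.]), 'F', array([-0.4, -0.1, -1.9]), 'T', array([ 0.02,  0.13, -0.01]), 'op', 0.18, np.float64(59.9))
[(array([0.651, 0.233, 0.04 ]), 0.8)]
rect ctr [0.6493 0.2288 0.042 ] sides [0.127 0.093 0.127] dir -89.4
```

Tray centre measures (0.649, 0.229), yaw about 0.6°, and the wrist load is back to the lifter's own. Withdrawing and laying the lifter back where it was.

```bash
python3 - <<'E'
from h import *
a=np.radians(SY);D=np.array([0,.0015,0])
T=lambda x,z:np.array(liftpose(STAND+np.array([np.cos(a),np.sin(a)])*x,SY,z)[0])+D
if env.move_straight(T(-.155,.023),None,.08,6): print("HIT",st())
env.move_straight(T(-.155,.12),None,.12); print(st())
g=np.array(liftpose((.4452,.0311),96.1,0)[0]); o=[180,0,96.1-180]
env.goto(g+[0,0,.1],o)
env.move_straight(g+[0,0,.006],None,.1)
print("touch",env.move_straight(g+[0,0,-.001],None,.02,5),st())
env.dwell(.2); env.gripper_to(.45); env.dwell(.3)
env.move_straight(g+[0,0,.15],None,.12)
env.goto([.40,-.30,.30],[180,0,-84]); env.dwell(.5); print(st())
t=env.grab_frame("top");s=env.grab_frame("scene")
import pickle;s0,t0=pickle.load(open("p0.pkl","rb"))
for n in "lifter slide_tray timer marker petri_a spirit_lamp forceps".split():
    print(n,[[(np.round(d["xyz"],3).tolist(),round(d["score"],2)) for d in env.search_frame(q,n)][:2] for q in (t,s)])
for n,z in (("slide_tray",.042),("lifter",.003)):
    m=env.trace(t,n)[0]["mask"].astype(np.uint8)
    if n=="lifter": m=cv2.morphologyEx(m,cv2.MORPH_OPEN,np.ones((12,12),np.uint8))
    c=max(cv2.findContours(m,0,2)[0],key=cv2.contourArea); q=cv2.boxPoints(cv2.minAreaRect(c))
    w=np.array([pt(t,u,v,z) for u,v in q]); print(n,w.mean(0).round(4),np.linalg.norm(np.diff(w,axis=0),axis=1).round(3),np.degrees(np.arctan2(*(w[1]-w[0])[[1,0]])).round(1))
d=np.abs(t["image"].astype(int)-t0["image"]).max(2)
print("lifter area diff",(d[238:278,255:360]>40).sum(),"forceps area diff",(d[255:300,180:235]>40).sum())
E
```

```text
(np.float64(31.6), array([0.3915, 0.2252, 0.1403]), array([-1.799e+02, -1.000e-01, -1.790e+02]), 'F', array([-0.7, -0. , -1.1]), 'T', array([-0.05,  0.15,  0.03]), 'op', 0.174, np.float64(59.9))
touch True (np.float64(35.2), array([ 0.4569, -0.0736,  0.0205]), array([-179.9,   -0. ,  -83.9]), 'F', array([-0.1, -2. ,  4.6]), 'T', array([-0.13,  0.14,  0.03]), 'op', 0.178, np.float64(59.9))
(np.float64(39.3), array([ 0.4001, -0.2998,  0.2999]), array([180.,   0., -84.]), 'F', array([-0.8,  0.1,  0.4]), 'T', array([0.02, 0.08, 0.02]), 'op', 0.451, np.float64(0.0))
lifter [[([0.452, 0.012, -0.0], 0.96)], [([0.447, 0.01, 0.0], 0.87), ([0.605, -0.173, 0.075], 0.45)]]
slide_tray [[([0.653, 0.232, 0.044], 0.78), ([0.763, 0.019, 0.041], 0.18)], [([0.648, 0.234, 0.04], 0.76)]]
timer [[([0.47, -0.336, 0.014], 0.58)], [([0.45, -0.332, 0.017], 0.74)]]
marker [[], [([0.392, -0.207, 0.014], 0.7), ([0.586, -0.325, 0.051], 0.38)]]
petri_a [[([0.676, -0.013, 0.018], 0.9)], [([0.669, -0.006, 0.014], 0.79), ([0.448, 0.01, 0.006], 0.52)]]
spirit_lamp [[([0.766, 0.017, 0.044], 0.6), ([0.651, 0.234, 0.043], 0.23)], [([0.76, 0.023, 0.037], 0.68)]]
forceps [[], [([0.388, 0.226, -0.001], 0.65), ([0.391, -0.206, 0.014], 0.51)]]
slide_tray [0.6518 0.2276 0.042 ] [0.13  0.093 0.129] -89.4
lifter [0.4451 0.0292 0.003 ] [0.1   0.063 0.099] -89.5
lifter area diff 617 forceps area diff 0
```

```bash
python3 -c "
from h import *
print(env.close_job())"
```

```text
the job is handed in; nothing more can be done
None
```

The job is handed in at about 40 s on the robot clock. By my last measurements the tray lies square on the larger stand within about 2 mm of its middle, the lifter is back at its original spot on the bench, and no bystander has visibly moved; the judge's verdict was not returned.

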